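# Draw out the carton stop on the bottle-packing bench until its spring button clicks

### The arm

A 6-joint arm with a two-finger parallel gripper is mounted at the origin on the work surface. World frame = base frame: x ahead of the robot, y to its left, z up, the work surface at z = 0. Lengths are in mm, angles in rad, forces in N, time in s.
With the tool pointing down it reaches from about 350 to 775 mm from the base axis. Payload 7.3 kg.
Tool frame: the origin (TCP) lies midway between the tips of the shut fingers; the grasp point (between the pads) lies 19 mm behind it; z points along the fingers, y is the line along which they close (so a half turn about z gives the same grasp; the last joint's range is limited). The gripper opens to 92 mm and grips with 3 to 60 N. Pads are 19 mm wide; open, the fingers measure 130 mm over their backs; the gripper's body (75 mm by 190 mm) begins 47 mm behind the grasp point.
Start: joints at [-1.318, 0.342, 1.524, -0, 1.275, -0.146], TCP at [203.888, -483.813, 226.741] pointing down, gripper open.
Joint ranges: [-2.53, 2.53], [-0.77, 2.02], [0.04, 2.7], [-1, 4.14], [0.28, 2.66], [-3.11, 3.11]. Speed limits (rad/s): [2.57, 2.57, 3.14, 3.14, 3.14, 3.14].

### API

Orientations are given as [roll, pitch, yaw] about the fixed x, y, z axes, in that order (R = Rz(yaw) Ry(pitch) Rx(roll)).
In Python, from plant import bot gives the robot as it stands.
- The arm moves only by the tool jog_arm, never from a script. Its arguments are lists of equal length, an entry for each row: "dp": the shift along the tool's x, y, z in m, a list of three; "twist": the turn about the tool's z in degrees. A call has 1 to 10 rows; each row shifts and turns the commanded pose from where the row before left it, along the tool's axes as they then stand; what a row does not reach is not made up. A row lasts 1/8 s, in which the tool goes at most 62.5 mm and 10.7 degrees, less where a joint would pass 70% of its speed; a pose out of reach is approached as far as the arm can. A call is refused whole if a number of a shift passes 0.0625 or a number of a turn 10.7, either way. A call with a gripper value outside its range is refused whole. "jaw" is the finger opening in m, from 0 to 0.0918, set as the call begins (left out, the last holds). The fingers move at their own pace and stop on an object; the grip force is fixed at half the most. Time passes only in rows, so rows that do not move let the fingers close. It gives the time, the measured TCP pose, the force, the opening and the grip force at its end, in the units of the state.
- bot.get_obs(): the state, without advancing time (a new reading comes with each control period).
- bot.capture(name): name is "side" or "top"; returns the picture (384x512x3 uint8, blue, green, red); there is no depth.
- bot.camera_params(name): a dict with "fx", "fy", "cx", "cy" (pixels), "R" (3x3) and "t" (3): a world point X has camera coordinates R X + t. Camera axes: x right, y down, z forward; pixel columns grow to the right and rows downward; lengths in mm; the calibration is good to about 2 mm. A picture is of the moment at which its call begins. camera_params takes no time and is no camera call.
- bot.close_job(): hands the job in; it is judged then, once.
Trained networks look in the newest picture that a camera, given by its name, has taken for a name from the list of things; names that differ only in an ending like _2 or _b are one class to them, and where a whole thing is asked for, a point or a joint stands for the part that bears it (a point fixed in the world has none). Each returns a list of dicts, best first, with "confidence" (0 to 1); they miss things now and then, are a little off and sometimes report something else, mostly with a low value. They report only what shows in the picture. A call takes as long as a camera call.
- bot.find_in(camera, label): "bbox" ([centre column, centre row, width, height] in pixels, round what is visible of it).
- bot.masks_of(camera, label): "pixels" (384x512 bool, what is visible of it) and "bbox" ([centre column, centre row, width, height] in pixels, round what is visible of it).
The state is a dict: "time": time; "joint_positions": joint angles; "dq": joint speeds; "tau": joint torques, N m; "tool_pos": TCP position; "tcp_rot": TCP orientation; "contact_force": force on the tool from outside, world axes, zero at the start; "moment": the same for the moment, N m; "grip_width": finger opening in mm; "finger_force": force on a finger pad.
Only numpy, scipy, OpenCV 4.12 (cv2) and the standard library are available. Lean on these libraries where they do the work, as an engineer would, in place of code of your own. Each camera call takes 0.05 s, during which the arm holds its last target. There are 200 camera calls.

### The job

Lengthen the telescopic carton stop on the packing bench by one setting: press the yellow spring button down through its hole until the bar kicks free, then draw the bar out by its red handle until the button pops up through the next hole. Stop pulling as soon as it clicks, go gently on the button (never anything near 35 N), and leave the other things on the bench where they are.

Things in the scene. Friction and masses are not known exactly. Their poses are not given: they have to be found in the camera images.
- stop: Fixed part of the carton stop: a blue square tube, 30 wide, reaching from x = -160 to +90, level on a steel foot plate 250 x 90 x 12 screwed to the bench. Origin on the bench under the tube's axis; x points along the tube the way the bar is drawn out, z up. The tube's top face is 70 above the bench, its top wall 1.8 thick.
- first_hole (a point): Centre of the first hole (14 wide) in the tube's top face, at x = -105 of stop, 70 above the bench; the button is in it at the start. Inside, a kick-off spring throws the bar 13 out (15 N falling to 9 N) once the button is pressed level with the tube's top face; the button is then trapped under the wall.
- middle (a point): Point on the tube's top face, at x = 0 of stop. A steel collar, 100 long, 36 wide, top 72 above the bench, clamped over the tube, has the next hole (14 wide) at its middle. It is clamped anywhere within 20 of this point along x, differently each time and not reported: the bar must come out by 85 to 125 from fully in; feel for the catch.
- bar: The sliding inner bar, dark steel, 22 square, with a blue end plate 80 wide (top 74 above the bench) carrying an upright red handle. Origin and axes coincide with stop's when fully in; it moves along x as the bar is drawn out. At the start it is out by 1 to 2 (play), locked by the button. Slides with 2 to 4 N of friction (more when fast) and stays where left.
- grip (a point): The point to grip on the red handle: on its axis, 115 above the bench. The handle is a square post 26 x 26, sides along x and y of bar, from 72 to 138 above the bench, at x = 160 of bar.
- button: Smooth yellow domed spring button, 12 in diameter, carried by the bar at x = -105. Origin at the top of the dome: 76.5 above the bench when popped out, 68 when trapped under the wall. Yields at 2 N, level with the tube (70) at 4 to 7 N. At the next hole it pops up to 76.5 by itself; its straight sides lock the bar both ways, 1 of play each way, and the pull rises sharply.
- bottle_a: A full dark wine bottle, 75 in diameter, 295 tall, standing; origin under its base. Leave alone.
- bottle_b: A second such bottle. Leave alone.
- tape: A roll of packing tape, 100 in diameter, 48 high, lying flat; origin under its centre. Leave alone.
- jar: An amber glass jar with black lid, 70 in diameter, 90 tall; origin under its base. Leave alone.
- driver: A screwdriver lying beside the stop, along its own x; origin under its middle. Leave alone.
- carton: A small white carton, 110 x 170 x 75 high, standing beside the stop; origin under its centre. Leave alone.
- mallet: A hammer lying on the bench, along its own x. Leave alone.

How it is judged:
By the outcome, as a careful person would: the job done as asked, in the order asked, and still so for the second after the job is handed in, with the robot touching nothing.
It also fails if it takes over 48 s, if anything falls off the work surface, if the arm or the gripper's body presses on something with over 40 N, if the wrist force passes 120 N, or if a joint passes its speed limit or range.

## Working session

There is one attempt and no reset: what is moved stays moved. The work goes in short steps, Python scripts to look and compute and a tool call to move; the robot and the scene stay as the last step left them, time stands still between calls to the robot, and variables do not carry over. Pictures are saved under pics/ and viewed, at most 10 in all, crops included, and the job is handed in when it is done.

Besides the shell and the picture viewer there is one more tool, called after ">>>" by a JSON object that holds its "op" and its "data". jog_arm: Moves the arm, as the interface text tells. Its arguments: {"type":"object","properties":{"dp":{"type":"array"},"twist":{"type":"array"},"jaw":{"type":"number"}},"required":["dp","twist"]}

```bash
mkdir -p pics; cat > h.py <<'E'
import numpy as np,cv2
from plant import bot
def ray(c,u,v,z):
    p=bot.camera_params(c);R=np.array(p["R"]);t=np.array(p["t"])
    d=R.T@np.array([(u-p["cx"])/p["fx"],(v-p["cy"])/p["fy"],1]);o=-R.T@t
    return o+d*(z-o[2])/d[2]
def proj(c,X):
    p=bot.camera_params(c);q=np.array(p["R"])@np.array(X)+np.array(p["t"])
    return np.array([p["fx"]*q[0]/q[2]+p["cx"],p["fy"]*q[1]/q[2]+p["cy"]])
E
python3 - <<'E'
from h import *
ims=[bot.capture(c) for c in("top","side")]
for c,i in zip(("top","side"),ims): cv2.imwrite(f"pics/{c}0.png",cv2.resize(i,(800,600),interpolation=cv2.INTER_CUBIC))
for c in("top","side"):
    p=bot.camera_params(c);print(c,-np.array(p["R"]).T@np.array(p["t"]))
    for l in("stop","bar","button","grip","bottle_a","tape","jar","carton","mallet","driver"):
        print(l,[(np.round(d["bbox"]).tolist(),round(d["confidence"],2)) for d in bot.find_in(c,l)[:3]])
o=bot.get_obs();print(o["time"],o["tool_pos"],o["tcp_rot"],o["contact_force"])
E
```

```text
top [ 427.45879338    7.25407681 1461.98542733]
stop [([221.0, 169.0, 92.0, 42.0], 0.8)]
bar [([237.0, 175.0, 56.0, 25.0], 0.52)]
button []
grip [([226.0, 174.0, 75.0, 32.0], 0.75)]
bottle_a [([394.0, 166.0, 47.0, 26.0], 0.89)]
tape [([343.0, 252.0, 29.0, 29.0], 0.67)]
jar [([144.0, 226.0, 22.0, 15.0], 0.95)]
carton [([215.0, 128.0, 58.0, 44.0], 0.58)]
mallet [([132.0, 163.0, 24.0, 63.0], 0.56), ([253.0, 179.0, 23.0, 20.0], 0.52)]
driver [([193.0, 190.0, 49.0, 9.0], 0.66)]
side [ 339.29838639 1132.1754019   864.94149761]
stop []
bar [([247.0, 194.0, 25.0, 32.0], 0.71), ([286.0, 129.0, 18.0, 71.0], 0.57)]
button [([285.0, 125.0, 21.0, 70.0], 0.54)]
grip [([249.0, 194.0, 23.0, 37.0], 0.72)]
bottle_a [([283.0, 128.0, 17.0, 70.0], 0.68), ([255.0, 121.0, 18.0, 67.0], 0.68)]
tape [([324.0, 169.0, 26.0, 20.0], 0.64), ([225.0, 230.0, 70.0, 101.0], 0.46)]
jar [([287.0, 299.0, 30.0, 40.0], 0.85)]
carton [([180.0, 229.0, 60.0, 56.0], 0.96)]
mallet [([196.0, 311.0, 98.0, 32.0], 0.92)]
driver [([244.0, 268.0, 18.0, 35.0], 0.67)]
1.1 [ 203.87786483 -483.79846525  226.744386  ] [3.14152052e+00 2.01420823e-05 3.98791703e-01] [0.10549842 0.18127165 0.12528702]
```

View pics/top0.png

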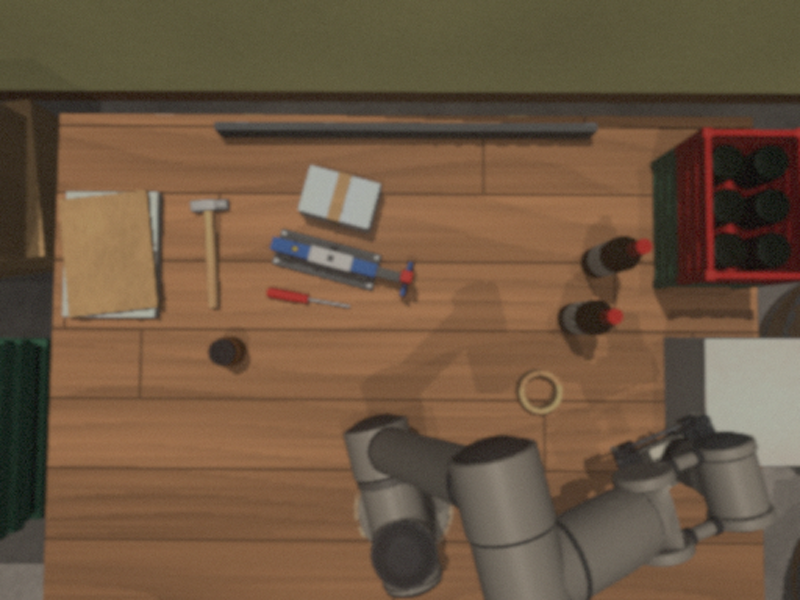

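View pics/side0.png

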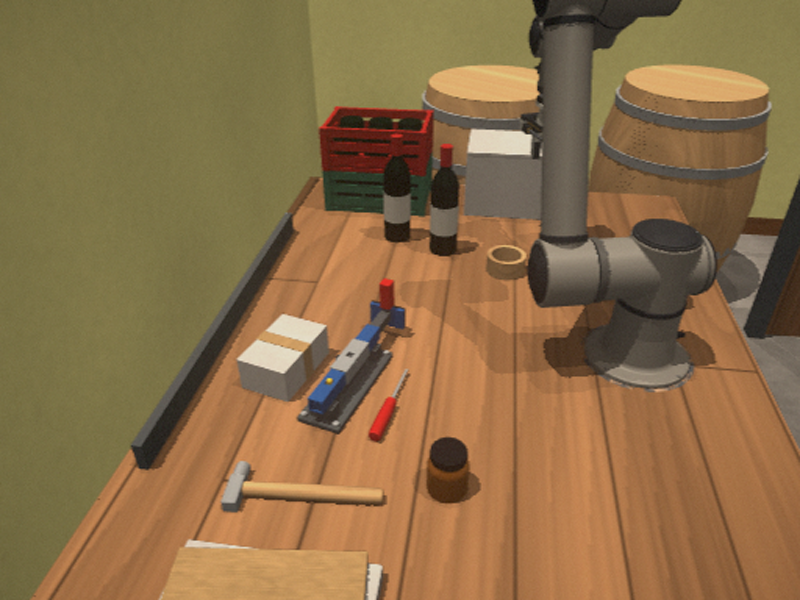

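Top view: button at about (295,247) of the 800-wide picture, collar with hole at (331,258), handle at (407,276). Side view: button (330,381), handle (387,295). The tube runs along −y, tilted slightly toward −x. Next I'll refine by colour and triangulate.

```bash
cat >> h.py <<'E'
def tri(a,b):
    A=[];B=[]
    for c,(u,v) in(("top",a),("side",b)):
        p=bot.camera_params(c);R=np.array(p["R"]);t=np.array(p["t"])
        x=(u-p["cx"])/p["fx"];y=(v-p["cy"])/p["fy"]
        A+=[R[0]-x*R[2],R[1]-y*R[2]];B+=[x*t[2]-t[0],y*t[2]-t[1]]
    s=np.linalg.lstsq(np.array(A),np.array(B),rcond=None);return s[0]
def cent(im,box,hl,hh,s=90,v=50):
    x0,y0,x1,y1=box;h=cv2.cvtColor(im[y0:y1,x0:x1],cv2.COLOR_BGR2HSV).astype(int)
    H=h[...,0];m=((H>=hl)&(H<=hh) if hl<=hh else (H>=hl)|(H<=hh))&(h[...,1]>s)&(h[...,2]>v)
    w=m*h[...,1]
    yy,xx=np.nonzero(m);
    if len(xx)==0:return None
    ww=w[yy,xx];return np.average(xx,weights=ww)+x0,np.average(yy,weights=ww)+y0,len(xx),xx.min()+x0,xx.max()+x0,yy.min()+y0,yy.max()+y0
E
python3 - <<'E'
from h import *
T=bot.capture("top");S=bot.capture("side")
bt=cent(T,(184,153,196,164),18,35);bs=cent(S,(204,236,218,250),18,35)
rt=cent(T,(252,168,268,186),172,6,120);rs=cent(S,(238,175,258,202),172,6,120)
print(bt,bs,rt,rs)
if bt and bs:
  print("btn",tri(bt[:2],bs[:2]),ray("top",*bt[:2],74),ray("side",*bs[:2],74))
print("red top-mean side", ray("side",*rs[:2],106),ray("top",*rt[:2],130))
bl=cent(T,(165,145,265,195),100,130,90,40);print(bl)
a=cv2.resize(T[140:200,160:280],(800,400),interpolation=cv2.INTER_CUBIC)
b=cv2.resize(S[170:275,185:275],(514,600),interpolation=cv2.INTER_CUBIC)[:, :]
cv2.imwrite("pics/t1.png",a);cv2.imwrite("pics/s1.png",b)
print(proj("top",[0,0,0]),proj("top",[100,0,0]),proj("top",[0,100,0]))
E
```

```text
(np.float64(188.45990566037736), np.float64(158.5259433962264), 4, np.int64(188), np.int64(189), np.int64(158), np.int64(159)) (np.float64(210.3656853725851), np.float64(243.56945722171113), 13, np.int64(209), np.int64(212), np.int64(242), np.int64(245)) (np.float64(259.75193561532194), np.float64(176.83526894865525), 61, np.int64(256), np.int64(264), np.int64(173), np.int64(181)) (np.float64(246.92666094307225), np.float64(187.55725795799762), 156, np.int64(243), np.int64(251), np.int64(178), np.int64(197))
btn [609.39590956 253.4289435   68.38291727] [609.34233962 252.55195364  74.        ] [606.78974221 259.64746933  74.        ]
red top-mean side [541.30052159  -1.26264134 106.        ] [540.23949703  -3.39582692 130.        ]
(np.float64(206.55783637114376), np.float64(164.0459800625258), 286, np.int64(174), np.int64(262), np.int64(153), np.int64(186))
[257.67389629 325.47663755] [257.84014921 298.07212633] [230.63295463 325.26681713]
```

View pics/t1.png

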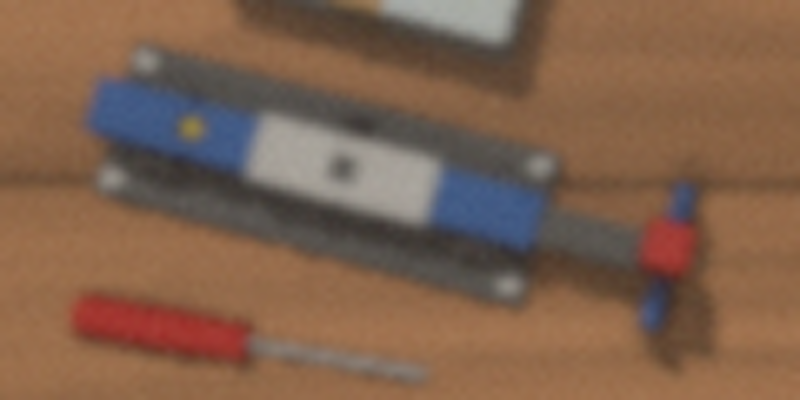

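View pics/s1.png

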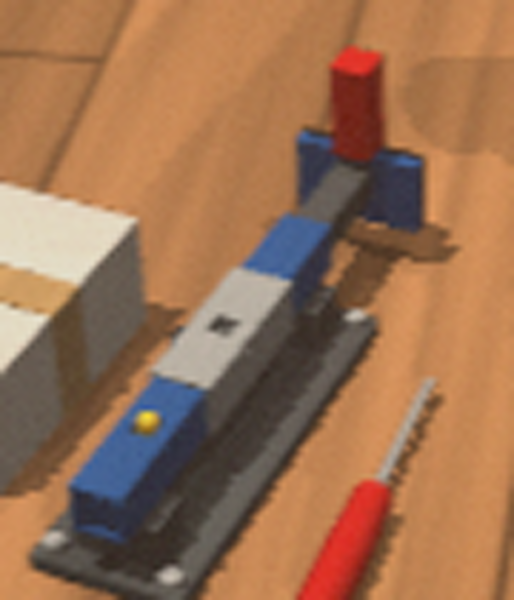

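The crops agree. Top: button (191,128), hole (343,167), handle top (668,246). Side: button (147,421), hole (223,324), handle top (357,62). Now I'll fit the stop's pose.

```bash
python3 - <<'E'
from h import *
from scipy.optimize import least_squares
t=lambda x,y:((x+.5)/6.667-.5+160,(y+.5)/6.667-.5+140)
s=lambda x,y:((x+.5)/5.714-.5+185,(y+.5)/5.714-.5+170)
K=["b","h","g","e0","e1"]
ob=[("top","b",t(191,128)),("top","h",t(343,167)),("top","g",t(668,246)),("top","e0",t(98,105)),("top","e1",t(543,218)),
("side","b",s(147,421)),("side","h",s(223,324)),("side","g",s(357,62)),("top","e1",t(543,218))]
def P(q):
    x,y,a,h=q;d=np.array([np.cos(a),np.sin(a)])
    L={"b":(-103.5,75),"h":(h,71),"g":(161.5,138),"e0":(-160,70),"e1":(90,70)}
    return {k:[x+d[0]*v[0],y+d[1]*v[0],v[1]] for k,v in L.items()}
def f(q):
    L=P(q);return np.concatenate([proj(c,L[k])-m for c,k,m in ob])
r=least_squares(f,[580,150,-1.85,0],x_scale=[100,100,1,10],loss="soft_l1");print(r.x);print(np.round(f(r.x).reshape(-1,2),2))
print({k:np.round(v,1) for k,v in P(r.x).items()})
for c in("top","side"):
  i=[j for j in range(len(ob)) if ob[j][0]==c]
  print(c,least_squares(lambda q:f(q).reshape(-1,2)[i].ravel(),r.x,x_scale=[100,100,1,10]).x)
E
```

```text
[582.21865155 152.38949213  -1.82400702 -19.76186583]
[[ 0.17  0.05]
 [ 0.01  0.28]
 [ 0.17 -0.28]
 [-0.74 -0.32]
 [-0.49  0.46]
 [ 0.15 -1.58]
 [-0.26 -0.07]
 [-0.3  -1.31]
 [-0.49  0.46]]
{'b': array([608.1, 252.6,  75. ]), 'h': array([587.2, 171.5,  71. ]), 'g': array([541.8,  -4. , 138. ]), 'e0': array([622.3, 307.3,  70. ]), 'e1': array([559.7,  65.3,  70. ])}
top [582.52672528 151.4174226   -1.82175903 -20.92579119]
side [581.25990916 159.01209066  -1.82939281 -14.40372732]
```

>>> {"op": "jog_arm", "data": {"dp": [[0, 0, 0], [0, 0, 0], [0, 0, 0], [0, 0, 0]], "twist": [9.34, 9.34, 9.34, 9.34], "jaw": 0}}

```text
time: 1.7
tool_pos: [203.9, -483.8, 226.7]
tcp_rot: [3.142, -0.0, -0.259]
contact_force: [-0.6, 0.7, -0.4]
grip_width: 56.4
finger_force: 0.0
```

>>> {"op": "jog_arm", "data": {"dp": [[0.013, -0.05, 0], [0.013, -0.05, 0], [0.013, -0.05, 0], [0.013, -0.05, 0], [0.013, -0.05, 0], [0.013, -0.05, 0], [0.013, -0.05, 0], [0.013, -0.05, 0]], "twist": [0, 0, 0, 0, 0, 0, 0, 0]}}

```text
time: 2.7
tool_pos: [405.5, -121.1, 227.0]
tcp_rot: [3.141, -0.001, -0.253]
contact_force: [0.9, 0.2, 0.9]
grip_width: 0.8
finger_force: 0.0
```

>>> {"op": "jog_arm", "data": {"dp": [[0.0114, -0.0459, 0.006], [0.0114, -0.0459, 0.006], [0.0114, -0.0459, 0.006], [0.0114, -0.0459, 0.006], [0.0114, -0.0459, 0.006], [0.0114, -0.0459, 0.006], [0.0114, -0.0459, 0.006], [0.0114, -0.0459, 0.006], [0.0114, -0.0459, 0.006], [0, 0, 0]], "twist": [0, 0, 0, 0, 0, 0, 0, 0, 0, 0]}}

```text
time: 3.95
tool_pos: [607.8, 254.3, 171.0]
tcp_rot: [3.141, 0.001, -0.25]
contact_force: [0.4, -0.4, -0.2]
grip_width: 0.7
finger_force: 0.0
```

>>> {"op": "jog_arm", "data": {"dp": [[0, 0.001, 0.025], [0, 0, 0.025], [0, 0, 0.02], [0, 0, 0], [0, 0, 0]], "twist": [0, 0, 0, 0, 0]}}

```text
time: 4.58
tool_pos: [607.9, 250.3, 103.9]
tcp_rot: [-3.141, -0.001, -0.254]
contact_force: [0.1, -0.1, 1.0]
grip_width: 0.4
finger_force: 0.0
```

```bash
python3 - <<'E'
from h import *
S=bot.capture("side")
o=bot.get_obs();print(o["tool_pos"],proj("side",o["tool_pos"]))
cv2.imwrite("pics/s2.png",cv2.resize(S[190:270,160:260],(750,600),interpolation=cv2.INTER_CUBIC))
E
```

```text
[608.04982375 250.43899304 104.1221209 ] [209.99935939 233.58645941]
```

View pics/s2.png

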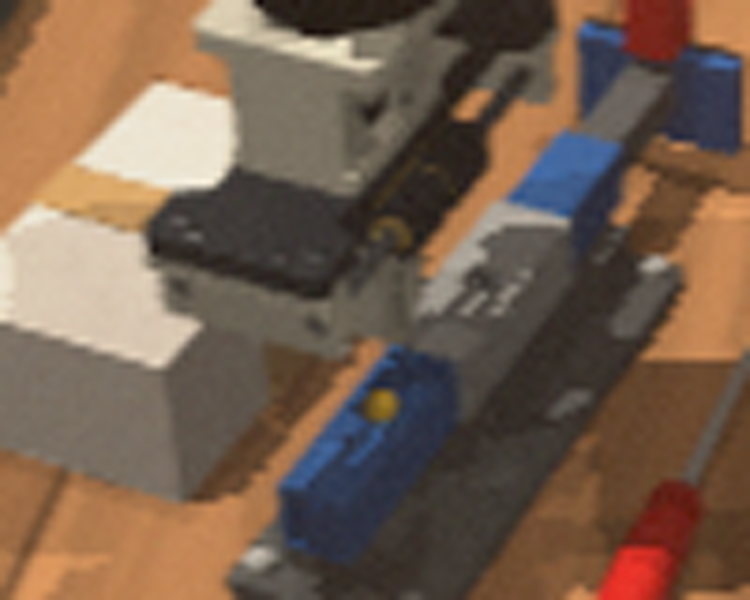

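Side crop: the button (380,405) is still proud, and the gripper body hides the tips. The calibrated position puts the tip over it, so I'll lower it in small steps.

>>> {"op": "jog_arm", "data": {"dp": [[-0.001, -0.004, 0.01], [0, 0, 0.01], [0, 0, 0.005], [0, 0, 0], [0, 0, 0]], "twist": [0, 0, 0, 0, 0]}}

```text
time: 5.25
tool_pos: [607.6, 254.7, 77.8]
tcp_rot: [-3.142, -0.0, -0.253]
contact_force: [1.0, -0.3, 0.3]
grip_width: 0.4
finger_force: 0.0
```

>>> {"op": "jog_arm", "data": {"dp": [[0, 0, 0.002], [0, 0, 0.001], [0, 0, 0.001], [0, 0, 0], [0, 0, 0]], "twist": [0, 0, 0, 0, 0]}}

```text
time: 5.88
tool_pos: [607.7, 254.8, 74.2]
tcp_rot: [-3.141, -0.001, -0.253]
contact_force: [-1.9, -0.1, 5.0]
grip_width: 0.5
finger_force: 2.6
```

>>> {"op": "jog_arm", "data": {"dp": [[0, 0, 0.001], [0, 0, 0.001], [0, 0, 0], [0, 0, 0]], "twist": [0, 0, 0, 0]}}

```text
time: 6.38
tool_pos: [607.1, 254.8, 71.1]
tcp_rot: [3.141, 0.001, -0.253]
contact_force: [-0.3, 0.5, -0.2]
grip_width: 0.4
finger_force: 0.0
```

>>> {"op": "jog_arm", "data": {"dp": [[0, 0, 0.001], [0, 0, 0], [0, 0, 0]], "twist": [0, 0, 0]}}

```text
time: 6.75
tool_pos: [607.4, 254.7, 70.6]
tcp_rot: [3.141, 0.0, -0.253]
contact_force: [-0.4, -1.0, -0.0]
grip_width: 0.5
finger_force: 0.0
```

>>> {"op": "jog_arm", "data": {"dp": [[0, 0, -0.03], [0, 0, -0.04], [0, 0.02, -0.04], [0, 0.04, 0], [0, 0.05, 0], [0, 0.05, 0], [0, 0.05, 0], [0, 0.04, 0], [0, 0.029, 0], [0, 0, 0]], "twist": [0, 0, 0, 0, 0, 0, 0, 0, 0, 0], "jaw": 0.07}}

```text
time: 8.0
tool_pos: [537.2, -17.0, 180.9]
tcp_rot: [3.141, -0.0, -0.256]
contact_force: [0.5, 0.4, -0.7]
grip_width: 70.3
finger_force: 0.0
```

```bash
python3 - <<'E'
from h import *
S=bot.capture("side");T=bot.capture("top")
o=bot.get_obs();print(o["time"],o["tool_pos"])
print("yellow",cent(S,(200,232,222,254),18,35))
rs=cent(S,(238,165,265,202),172,6,120);print(rs, ray("side",*rs[:2],106))
a=np.zeros((600,800,3),np.uint8);a[:,:]=cv2.resize(S[160:262,170:306],(800,600),interpolation=cv2.INTER_CUBIC)
cv2.imwrite("pics/s3.png",a)
E
```

```text
8.1 [537.66585646 -15.08673795 180.86016562]
yellow None
(np.float64(248.45694200351494), np.float64(185.90931458699473), 148, np.int64(245), np.int64(252), np.int64(176), np.int64(195)) [537.81656183 -12.0480207  106.        ]
```

View pics/s3.png

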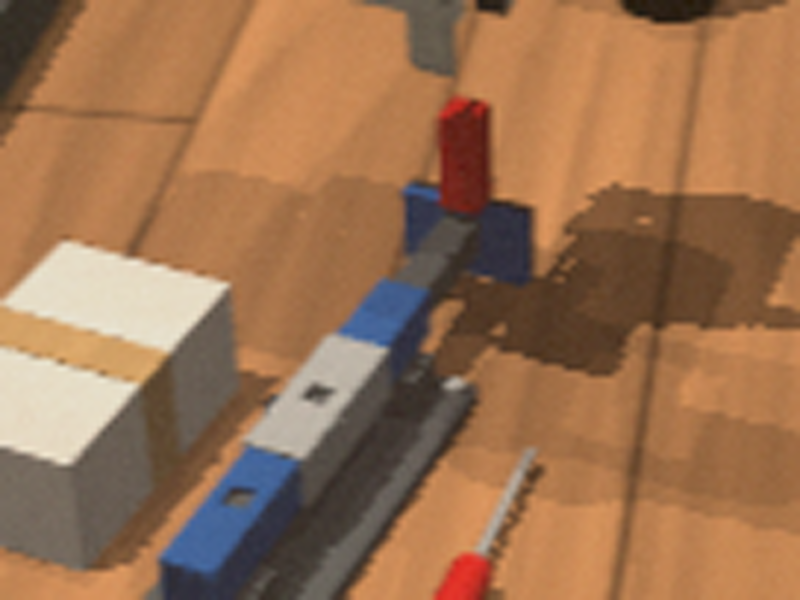

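The bar has kicked free: the first hole is empty (240,495) and the handle, at (465,155), has moved out about 12. Next, descend onto the handle and close the jaws along the bar axis.

>>> {"op": "jog_arm", "data": {"dp": [[0.001, 0, 0.02], [0, 0, 0.025], [0, 0, 0.02], [0, 0, 0.015], [0, 0, 0.005], [0, 0, 0]], "twist": [0, 0, 0, 0, 0, 0]}}

```text
time: 8.85
tool_pos: [538.7, -15.3, 95.8]
tcp_rot: [3.142, -0.0, -0.253]
contact_force: [0.4, 0.9, 0.2]
grip_width: 70.0
finger_force: 0.0
```

>>> {"op": "jog_arm", "data": {"dp": [[0, 0, 0], [0, 0, 0], [0, 0, 0], [0, 0, 0], [0, 0, 0], [0, 0, 0], [0, 0, 0], [0, 0, 0]], "twist": [0, 0, 0, 0, 0, 0, 0, 0], "jaw": 0}}

```text
time: 9.85
tool_pos: [538.5, -15.6, 95.8]
tcp_rot: [-3.142, -0.0, -0.253]
contact_force: [0.3, -0.4, 0.9]
grip_width: 25.6
finger_force: 30.0
```

>>> {"op": "jog_arm", "data": {"dp": [[0, 0.004, 0], [0, 0.007, 0], [0, 0.007, 0], [0, 0.007, 0], [0, 0.007, 0], [0, 0.007, 0], [0, 0.007, 0], [0, 0.006, 0], [0, 0.003, 0], [0, 0, 0]], "twist": [0, 0, 0, 0, 0, 0, 0, 0, 0, 0]}}

```text
time: 11.1
tool_pos: [524.4, -69.2, 95.8]
tcp_rot: [3.141, 0.0, -0.253]
contact_force: [-1.3, -0.2, 3.0]
grip_width: 25.8
finger_force: 30.0
```

>>> {"op": "jog_arm", "data": {"dp": [[0, 0.002, 0], [0, 0.002, 0], [0, 0.002, 0], [0, 0, 0]], "twist": [0, 0, 0, 0]}}

```text
time: 11.6
tool_pos: [522.9, -75.0, 95.7]
tcp_rot: [3.141, 0.0, -0.253]
contact_force: [-2.9, 1.9, 3.7]
grip_width: 25.7
finger_force: 30.0
```

>>> {"op": "jog_arm", "data": {"dp": [[0, 0.001, 0], [0, 0.001, 0], [0, 0.001, 0], [0, 0.001, 0], [0, 0, 0]], "twist": [0, 0, 0, 0, 0]}}

```text
time: 12.22
tool_pos: [521.9, -78.8, 95.7]
tcp_rot: [3.141, 0.0, -0.253]
contact_force: [-4.0, 1.7, 5.2]
grip_width: 25.9
finger_force: 30.0
```

>>> {"op": "jog_arm", "data": {"dp": [[0, 0.001, 0], [0, 0.001, 0], [0, 0, 0]], "twist": [0, 0, 0]}}

```text
time: 12.6
tool_pos: [521.3, -81.1, 95.7]
tcp_rot: [3.141, 0.001, -0.253]
contact_force: [-4.8, -0.8, 5.1]
grip_width: 26.2
finger_force: 30.0
```

>>> {"op": "jog_arm", "data": {"dp": [[-0.0005, 0.001, 0], [0, 0.001, 0], [0, 0, 0]], "twist": [0, 0, 0]}}

```text
time: 12.98
tool_pos: [520.7, -83.2, 95.7]
tcp_rot: [3.14, -0.0, -0.253]
contact_force: [-4.1, -5.1, 3.9]
grip_width: 25.9
finger_force: 30.0
```

>>> {"op": "jog_arm", "data": {"dp": [[0, 0.001, 0], [0, 0.001, 0], [0, 0, 0]], "twist": [0, 0, 0]}}

```text
time: 13.35
tool_pos: [520.5, -84.0, 95.7]
tcp_rot: [-3.141, -0.001, -0.253]
contact_force: [-0.0, 1.3, 2.2]
grip_width: 25.8
finger_force: 30.0
```

```bash
python3 - <<'E'
from h import *
S=bot.capture("side");T=bot.capture("top")
o=bot.get_obs();print(o["time"],o["tool_pos"],o["contact_force"])
print("yellow",cent(S,(214,216,234,236),18,35),cent(T,(204,158,220,172),18,35))
cv2.imwrite("pics/s4.png",cv2.resize(S[205:250,195:255],(800,600),interpolation=cv2.INTER_CUBIC))
E
```

```text
13.45 [520.47863791 -84.0383591   95.75931004] [-0.25973147  1.84631199  3.27220372]
yellow (np.float64(223.45841035120148), np.float64(226.49599507085645), 10, np.int64(222), np.int64(225), np.int64(225), np.int64(228)) (np.float64(210.98820754716982), np.float64(164.75235849056602), 4, np.int64(210), np.int64(212), np.int64(164), np.int64(165))
```

View pics/s4.png

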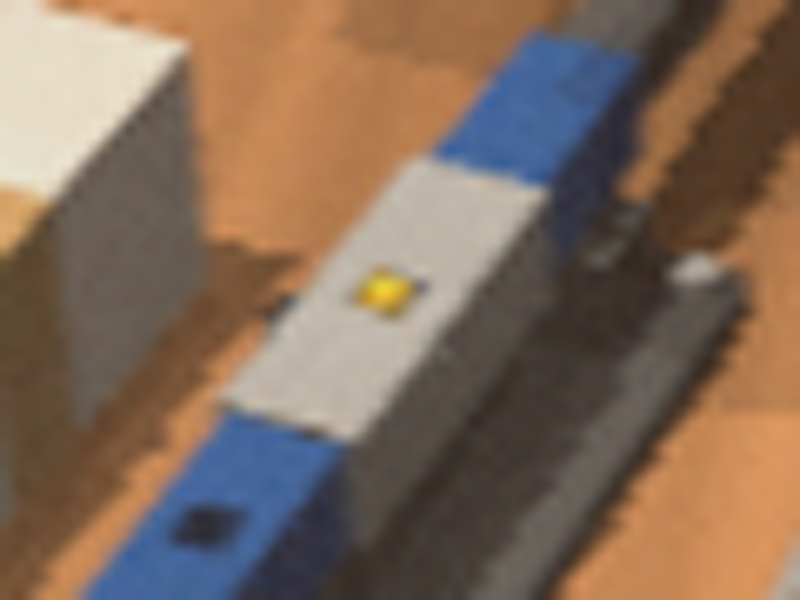

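The button shows in the collar's hole (385,290). I'll check with a tiny pull that it is really locked.

>>> {"op": "jog_arm", "data": {"dp": [[0, 0.0005, 0], [0, 0, 0], [0, 0, 0]], "twist": [0, 0, 0]}}

```text
time: 13.82
tool_pos: [520.3, -84.7, 95.8]
tcp_rot: [-3.142, -0.001, -0.253]
contact_force: [-0.0, 2.5, 2.4]
grip_width: 25.6
finger_force: 30.0
```

>>> {"op": "jog_arm", "data": {"dp": [[0, 0.0005, 0], [0, 0, 0], [0, 0, 0]], "twist": [0, 0, 0]}}

```text
time: 14.2
tool_pos: [520.1, -85.3, 95.8]
tcp_rot: [3.141, -0.0, -0.253]
contact_force: [1.8, 1.8, 2.9]
grip_width: 25.8
finger_force: 30.0
```

>>> {"op": "jog_arm", "data": {"dp": [[0, 0.0005, 0], [0, 0, 0], [0, 0, 0]], "twist": [0, 0, 0]}}

```text
time: 14.58
tool_pos: [520.0, -85.7, 95.8]
tcp_rot: [3.141, -0.0, -0.253]
contact_force: [2.6, 1.6, 1.7]
grip_width: 25.8
finger_force: 30.0
```

```bash
python3 - <<'E'
from h import *
S=bot.capture("side")
o=bot.get_obs();print(o["time"],o["tool_pos"],o["contact_force"])
print("yellow",cent(S,(214,216,234,236),18,35))
b=np.hstack([cv2.resize(cv2.imread("pics/side0.png"),(512,384))[233:253,200:220],S[216:236,213:233]])
cv2.imwrite("pics/s5.png",cv2.resize(b,(800,400),interpolation=cv2.INTER_CUBIC))
E
```

```text
14.625 [519.9941847  -85.74301409  95.7483883 ] [2.99425532 0.44674799 1.85852255]
yellow (np.float64(223.5122646891044), np.float64(226.35539075869937), 11, np.int64(222), np.int64(225), np.int64(225), np.int64(228))
```

View pics/s5.png

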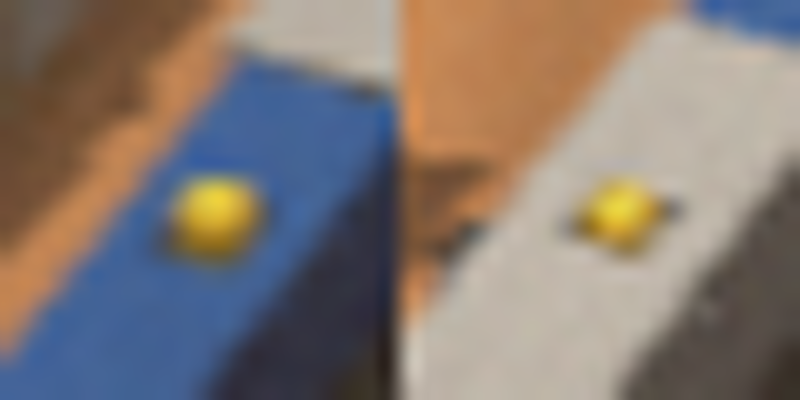

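>>> {"op": "jog_arm", "data": {"dp": [[0, 0.0005, 0], [0, 0, 0], [0, 0, 0]], "twist": [0, 0, 0]}}

```text
time: 15.0
tool_pos: [519.9, -85.9, 95.8]
tcp_rot: [-3.141, -0.0, -0.253]
contact_force: [3.5, 4.4, 2.0]
grip_width: 25.6
finger_force: 30.0
```

>>> {"op": "jog_arm", "data": {"dp": [[0, 0.0005, 0], [0, 0, 0], [0, 0, 0]], "twist": [0, 0, 0]}}

```text
time: 15.38
tool_pos: [519.9, -86.0, 95.7]
tcp_rot: [-3.141, -0.001, -0.253]
contact_force: [5.1, 5.4, 1.5]
grip_width: 26.2
finger_force: 30.0
```

Travel has stopped (0.1 per 0.5 commanded) while the pull rises, so the bar is locked. I'll relax, release and rise.

>>> {"op": "jog_arm", "data": {"dp": [[0, -0.001, 0], [0, -0.0005, 0], [0, 0, 0]], "twist": [0, 0, 0]}}

```text
time: 15.75
tool_pos: [520.0, -85.7, 95.8]
tcp_rot: [3.141, -0.0, -0.253]
contact_force: [2.3, -2.4, 1.3]
grip_width: 25.9
finger_force: 30.0
```

>>> {"op": "jog_arm", "data": {"dp": [[0, 0, 0], [0, 0, 0], [0, 0, 0], [0, 0, 0], [0, 0, 0]], "twist": [0, 0, 0, 0, 0], "jaw": 0.07}}

```text
time: 16.38
tool_pos: [519.9, -85.2, 95.7]
tcp_rot: [3.142, 0.0, -0.253]
contact_force: [-0.3, 0.3, 1.2]
grip_width: 68.5
finger_force: 0.0
```

>>> {"op": "jog_arm", "data": {"dp": [[0, 0, -0.01], [0, 0, -0.02], [0, 0, -0.03], [0, 0, -0.04], [0, 0, -0.03], [0, 0, 0], [0, 0, 0]], "twist": [0, 0, 0, 0, 0, 0, 0]}}

```text
time: 17.25
tool_pos: [519.5, -85.0, 225.3]
tcp_rot: [3.142, 0.001, -0.253]
contact_force: [0.4, -0.0, -0.2]
grip_width: 70.0
finger_force: 0.0
```

```bash
python3 - <<'E'
from h import *
S=bot.capture("side")
o=bot.get_obs();print(o["time"],o["tool_pos"],o["contact_force"])
print("yellow",cent(S,(214,216,234,236),18,35))
cv2.imwrite("pics/s6.png",cv2.resize(S[150:270,180:340],(800,600),interpolation=cv2.INTER_CUBIC))
E
```

```text
17.3 [519.32972339 -85.00002342 224.81090616] [-0.41376839  0.22029054 -0.31972903]
yellow (np.float64(223.52285714285713), np.float64(226.35485714285716), 11, np.int64(222), np.int64(225), np.int64(225), np.int64(228))
```

View pics/s6.png

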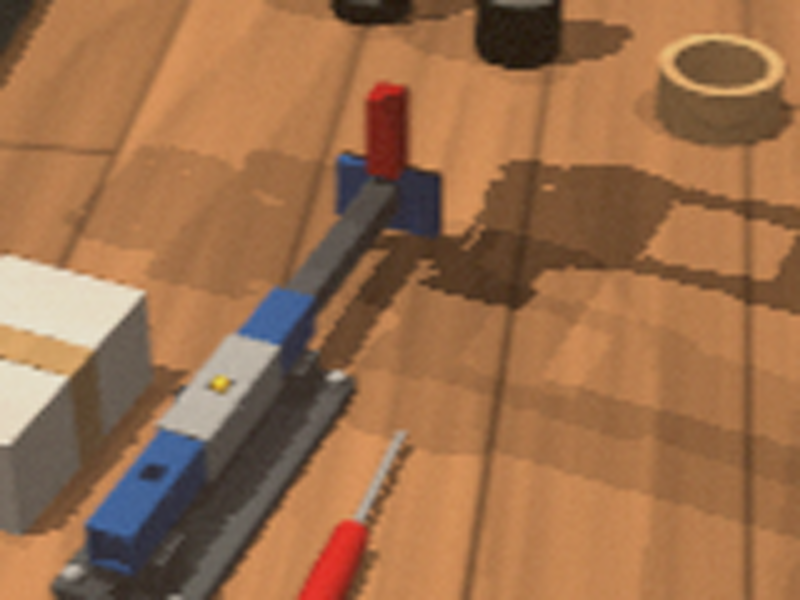

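The button (220,383) sits up through the collar hole, the bar is extended, the gripper is clear and nothing else has moved.

```bash
python3 -c "
from plant import bot
print(bot.close_job())"
```

```text
the job is handed in; nothing more can be done
None
```

The carton stop is one setting longer: the button appears popped up through the collar hole and the bar stopped moving under a light pull of about 7 N. The button press read about 5 N, nothing else was touched, and I handed the job in at about 17 s (no verdict was returned).

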